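Close the balance's draft shield and tare it

ROBOT

A 6-joint arm with a two-finger parallel gripper is mounted at the origin on the work surface. World frame = base frame: x ahead of the robot, y to its left, z up, the work surface at z = 0. Lengths are in mm, angles in rad, forces in N, time in s.
With the tool pointing down it reaches from about 350 to 975 mm from the base axis. Payload 7.1 kg.
Tool frame: the origin (TCP) lies midway between the tips of the shut fingers; the grasp point (between the pads) lies 19 mm behind it; z points along the fingers, y is the line along which they close (so a half turn about z gives the same grasp; the last joint's range is limited). The gripper opens to 88 mm and grips with 3 to 60 N. Pads are 20 mm wide; open, the fingers measure 115 mm over their backs; the gripper's body (75 mm by 178 mm) begins 61 mm behind the grasp point.
Start: joints at [-1.131, 0.423, 1.63, -0, 1.089, -0.019], TCP at [276.809, -560.34, 200.875] pointing down, gripper open.
Joint ranges: [-3, 3], [-0.9, 2.11], [0.09, 2.58], [-1.31, 4.45], [0.11, 2.69], [-2.54, 2.54]. Speed limits (rad/s): [2.39, 2.39, 3.01, 3.14, 3.14, 3.14].

INTERFACE

Orientations are given as a rotation vector (axis times angle).
In Python, from workcell import get_obs, get_image, camera_params, close_job gives the robot as it stands.
- The arm moves only by the shell command python3 -m creep 'ROWS' [OPENING]. ROWS is a JSON object of lists of equal length, an entry for each row: "delta_pos": the shift along the tool's x, y, z in m, a list of three; "twist": the turn, a rotation vector about the tool's x, y, z in degrees, a list of three. A call has 1 to 20 rows; each row shifts and turns the commanded pose from where the row before left it, along the tool's axes as they then stand; what a row does not reach is not made up. A row lasts 1/12 s, in which the tool goes at most 41.7 mm and 7.16 degrees, less where a joint would pass 70% of its speed; a pose out of reach is approached as far as the arm can. A call with a gripper value outside its range is refused whole. OPENING is the opening, from 0 (shut) to 1 (fully open), set as the call begins (- or left out, the last holds). The fingers move at their own pace and stop on an object; the grip force is fixed at half the most. Time passes only in rows, so rows that do not move let the fingers close. It gives the time, the measured TCP pose, the force, the opening and the grip force at its end, in the units of the state.
- get_obs(): the state, without advancing time (a new reading comes with each control period).
- get_image(name): name is "side" or "top"; returns (picture, depth): 420x560x3 uint8, red, green, blue; 420x560 float32, mm along the optical axis (not along the pixel's ray), 0 where there is no reading.
- camera_params(name): a dict with "camera_matrix" (3x3 intrinsics, pixels), "k1" (the pictures are not rectified: a ray, as slopes to the right and down, at radius r is drawn at 1 + k1 r^2 times it, then the intrinsics apply), "extrinsics" (4x4, takes a point from camera to world coordinates). Camera axes: x right, y down, z forward; pixel columns grow to the right and rows downward; lengths in mm; the calibration is good to about 2 mm. A picture is of the moment at which its call begins. camera_params takes no time and is no camera call.
- close_job(): hands the job in; it is judged then, once.
The state is a dict: "t": time; "qpos": joint angles; "qvel": joint speeds; "joint_torque": joint torques, N m; "ee_pos": TCP position; "orientation": TCP orientation; "ft_force": force on the tool from outside, world axes, zero at the start; "moment": the same for the moment, N m; "width": finger opening in mm; "grasp_force": force on a finger pad.
Only numpy, scipy, OpenCV 4.12 (cv2) and the standard library are available. Lean on these libraries where they do the work, as an engineer would, in place of code of your own. Each camera call takes 0.05 s, during which the arm holds its last target. There are 200 camera calls.

TASK

Get the lab balance ready to weigh: with the fingertips, push the sliding lid on top of its clear draft shield fully shut, then press the tare key (the larger of the two round keys on its front panel) fully down and let it come up again. Push and press only, lift nothing: do not press tare before the lid is shut, leave the small power key alone, and do not disturb the dish on the pan or the bottle, beaker and tube rack beside the balance.

Things in the scene. Friction and masses are not known exactly. Their poses are not given: they have to be found in the camera images.
- balance: Lab balance, fixed. Origin: centre of its underside, on bench; x points from front panel to back, y to the left, z up; yaw within 0.3 rad. White base 340 (x) x 220 (y) mm, top at 55 mm. Clear draft shield 180 x 184 mm centred at x = +60, y = 0, up to 150 mm high, with a sliding lid. Front part (x -170 to -32 mm): display (3 mm proud) in the middle, a round key each side at x = -105, y = +-60 mm.
- lid (a joint): How far the clear sliding lid stands open, in m: 0 is fully shut against its stop (it covers the shield), up to 0.12 open, sliding along the balance's +y (to its left). It stays where it is left; sliding takes about 1.5 N plus about 6 N per m/s.
- lid_rib (a point): Push rib: grey bar along the lid's left (+y) edge, 184 mm long in the balance's x, 12 mm thick, from the lid's upper face (156 mm above the bench) up to 176 mm. This point: middle of its outer (+y) face, 166 mm above the bench, at balance x = +60 mm; axes as the balance's. Pushing it along the balance's -y shuts the lid; shut, it is at balance y = +93 mm, just outside the shield's wall.
- tare_key_top (a point): Centre of the top face of the tare key, the larger of the two round keys (34 mm in diameter), which moves straight down. It may be on either side of the display.
- tare_key (a joint): How far the tare key is pressed down, in m: 0 up, 0.006 fully down. A spring returns it; fully down takes about 4 N. It counts as pressed beyond 0.004.
- power_key_top (a point): Centre of the top face of the power key, the smaller round key (18 mm in diameter), on the other side of the display from tare. Not to be pressed.
- power_key (a joint): How far the power key is pressed down, in m: 0 up, 0.006 fully down.
- pan (a point): Centre of the upper face of the round steel pan (90 mm in diameter) inside the draft shield, 61 mm above the bench; fixed.
- dish: Loose white weighing dish, rim 60 mm in diameter, 22 mm high, standing on the pan inside the shield. Origin: centre of its underside.
- dropper: Loose brown glass dropper bottle with black rubber top, 40 mm in diameter, 108 mm high, on the bench left of the balance. Origin: centre of its underside.
- beaker: Loose empty glass beaker, 70 mm in diameter, 90 mm high, on the bench left of the balance, perhaps below the open lid. Origin: centre of its underside.
- rack: Loose wire test-tube rack 186 x 86 mm, 88 mm high, with capped tubes up to 132 mm high, on the bench to the right of the balance. Origin: centre of its underside.
There are look-alikes about, which are no part of the job. What is shaped like the rack but orange is not meant.

How it is judged:
By the outcome, as a careful person would: the job done as asked, in the order asked, and still so for the second after the job is handed in, with the robot touching nothing.
It also fails if it takes over 40 s, if anything falls off the work surface, if the arm or the gripper's body presses on something with over 40 N, if the wrist force passes 120 N, or if a joint passes its speed limit or range.

## Working session

There is one attempt and no reset: what is moved stays moved. The work goes in short steps, Python scripts to look and compute and a shell command to move; the robot and the scene stay as the last step left them, time stands still between calls to the robot, and variables do not carry over. Pictures are saved under pics/ and viewed, at most 10 in all, crops included, and the job is handed in when it is done.

```bash
mkdir -p pics; cat > h.py <<'E'
import numpy as np, cv2
from workcell import get_obs,get_image,camera_params
def snap(n,f):
    im,d=get_image(n); cv2.imwrite(f,im[:,:,::-1]); np.save(f[:-4]+'.npy',d); return im,d
def ray(n,u,v):
    p=camera_params(n);K=np.array(p['camera_matrix']);E=np.array(p['extrinsics'])
    x=cv2.undistortPoints(np.array([[[u,v]]],float),K,np.array([p['k1'],0,0,0.]))[0,0]
    return E[:3,3],E[:3,:3]@np.array([x[0],x[1],1])
def plane(n,u,v,z):
    o,r=ray(n,u,v);return o+r*(z-o[2])/r[2]
E
python3 - <<'E'
from h import *
for n in('top','side'):
    snap(n,f'pics/{n}0.png');p=camera_params(n);print(n,p['k1'],np.round(np.array(p['extrinsics']),2).tolist(),np.array(p['camera_matrix']).tolist())
o=get_obs();print({k:np.round(v,3) for k,v in o.items()})
E
```

```text
top 0.012256586124958951 [[-0.02, -0.99, 0.15, 456.18], [-1.0, 0.02, 0.02, -92.17], [-0.03, -0.15, -0.99, 1117.9], [0.0, 0.0, 0.0, 1.0]] [[460.707878067515, 0.0, 282.0023084017321], [0.0, 460.707878067515, 215.2509164939018], [0.0, 0.0, 1.0]]
side -0.13326284539157607 [[0.99, -0.11, 0.09, 529.28], [-0.14, -0.71, 0.69, -687.56], [-0.02, -0.7, -0.72, 774.34], [0.0, 0.0, 0.0, 1.0]] [[452.22495980100854, 0.0, 280.4143430112407], [0.0, 452.22495980100854, 209.5860521785997], [0.0, 0.0, 1.0]]
{'t': np.float64(0.1), 'qpos': array([-1.131,  0.424,  1.631, -0.   ,  1.089, -0.019]), 'qvel': array([ 0.001, -0.002, -0.003, -0.   , -0.003, -0.002]), 'joint_torque': array([-3.0000e-03, -5.4561e+01, -2.7433e+01,  6.4000e-02,  1.9000e-02,
       -0.0000e+00]), 'ee_pos': array([ 276.56 , -559.863,  200.177]), 'orientation': array([-3.058e+00, -7.140e-01,  1.000e-03]), 'ft_force': array([-1.698, -0.511,  0.861]), 'moment': array([ 0.018, -0.008,  0.043]), 'grasp_force': np.float64(0.0), 'width': np.float64(87.922)}
```

View pics/top0.png

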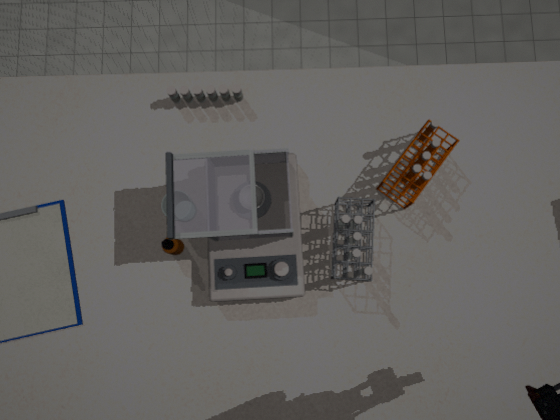

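View pics/side0.png

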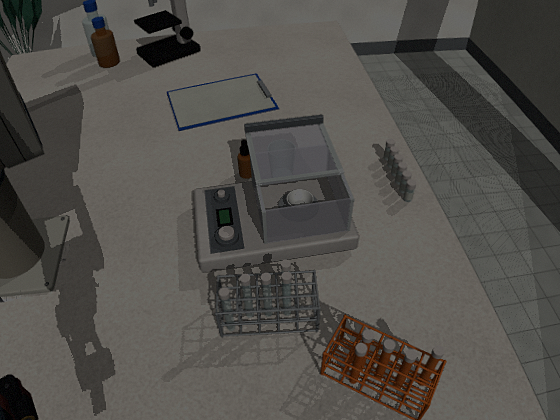

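The top view shows the balance with its open lid, and the rib at about (170,153–238). The tare key is the larger one at (281,269), power is at (228,272), the dropper at (172,246) and the beaker under the lid at (180,208). I'll enlarge this for exact pixels.

```bash
python3 - <<'E'
import cv2
im=cv2.imread('pics/top0.png')
c=cv2.resize(im[140:310,150:380],None,fx=3.4,fy=3.4,interpolation=cv2.INTER_CUBIC)
c=cv2.convertScaleAbs(c,alpha=1.6,beta=10)
cv2.imwrite('pics/c1.png',c)
E
```

```text
(no output)
```

View pics/c1.png

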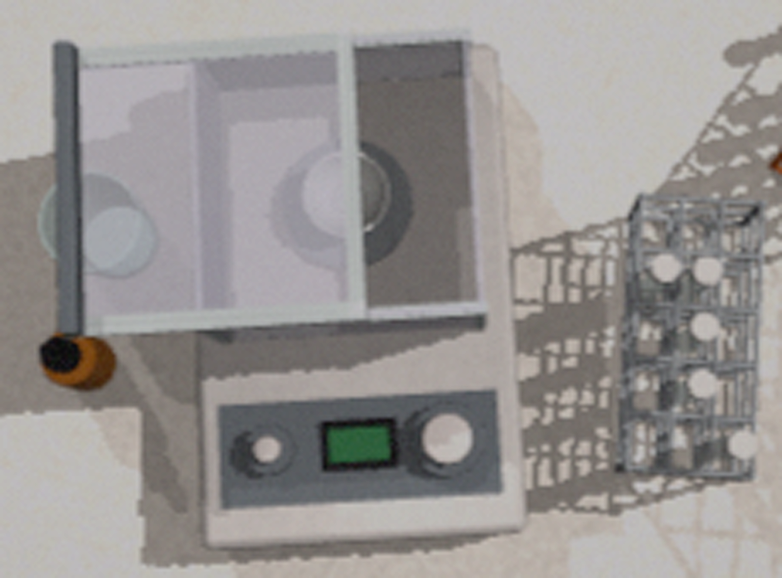

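The enlarged crop shows the rib's outer top edge running from (54,44) to (57,332). Tare is centred at (447,438) and the small power key at (266,448). The dropper is at (62,352), just in front of the rib's front end, and the beaker is under the lid.

```bash
python3 - <<'E'
from h import *
def P(x,y,z): return plane('top',150+(x+.5)/3.4-.5,140+(y+.5)/3.4-.5,z)
a,b=P(54,42,176),P(57,333,176)
print('rib',a,b,np.linalg.norm(a-b))
for n,c,z in(('base corners',[(207,546),(524,528),(497,44)],50),('shield',[(468,33),(486,316)],150),('drop',[(62,352)],108),('dropbody',[(62,345)],104)):
    print(n,[P(*q,z).round(1).tolist() for q in c])
d=np.load('pics/top0.npy')
E=np.array(camera_params('top')['extrinsics'])
def dp(x,y):
    u,v=150+x/3.4,140+y/3.4
    m=np.median(d[int(v)-1:int(v)+2,int(u)-1:int(u)+2]);o,r=ray('top',u,v);return (o+r*m).round(1)
for n,q in dict(tare=(447,438),power=(266,448),plate=(300,400),rib=(64,200),drop=(62,350),bk=(48,215)).items():print(n,dp(*q))
# side view tare/power
for q in((226,232),(221,193)):
    print('side',plane('side',*q,66).round(1))
E
```

```text
rib [737.67532995 175.15006865 176.        ] [555.12310566 169.72393908 176.        ] 182.63284884278136
base corners [[422.3, 100.3, 50.0], [430.6, -113.3, 50.0], [766.1, -102.5, 50.0]]
shield [[744.8, -83.2, 150.0], [563.0, -90.9, 150.0]]
drop [[549.8, 185.1, 108.0]]
dropbody [[554.8, 186.3, 104.0]]
tare [489.8 -64.1  76.7]
power [485.5  55.8  77.1]
plate [518.   35.9  54.3]
rib [636.2 165.9 177.2]
drop [552.3 190.2  86.7]
bk [645.4 204.4  76.1]
side [493.1 -53.9  66. ]
side [488.9  66.   66. ]
```

```bash
python3 -m creep '{"delta_pos":[[0,0,-0.015],[0,0,-0.015],[0,0,-0.015],[0,0,-0.015],[0.016,-0.032,0],[0.016,-0.032,0],[0.016,-0.032,0],[0.016,-0.032,0],[0.016,-0.032,0],[0.016,-0.032,0],[0.016,-0.032,0],[0.016,-0.032,0],[0,0,0],[0,0,0]],"twist":[[0,0,6.1],[0,0,6.1],[0,0,6.1],[0,0,6.1],[0,0,0],[0,0,0],[0,0,0],[0,0,0],[0,0,0],[0,0,0],[0,0,0],[0,0,0],[0,0,0],[0,0,0]]}' 0
cat > st.py <<'E'
from h import *
from scipy.spatial.transform import Rotation as R
import sys
o=get_obs();r=R.from_rotvec(o['orientation']);M=r.as_matrix()
print('t',o['t'],'tcp',o['ee_pos'].round(1),'F',np.round(o['ft_force'],1),'yaw',np.arctan2(M[1,0],M[0,0]).round(4),'z',M[:,2].round(3),'w',o['width'],'q',o['qpos'].round(2))
if len(sys.argv)>3: print('tool delta',(M.T@(np.array(sys.argv[1:4],float)-o['ee_pos'])).round(1))
E
python3 st.py 644 222 260
```

```text
t: 1.27
ee_pos: [396.8, -298.7, 260.8]
orientation: [-3.141, -0.057, 0.0]
ft_force: [-0.0, -0.3, -0.3]
width: 0.5
grasp_force: 0.0
t 1.2667 tcp [ 396.8 -298.7  260.8] F [-0.  -0.3 -0.3] yaw 0.0364 z [-0.  0. -1.] w 0.5109675423209212 q [-0.67  0.16  1.85 -0.    1.13  0.87]
tool delta [ 266.  -511.4    0.8]
```

```bash
python3 -m creep '{"delta_pos":[[0.0165,-0.032,0],[0.0165,-0.032,0],[0.0165,-0.032,0],[0.0165,-0.032,0],[0.0165,-0.032,0],[0.0165,-0.032,0],[0.0165,-0.032,0],[0.0165,-0.032,0],[0.0165,-0.032,0],[0.0165,-0.032,0],[0.0165,-0.032,0],[0.0165,-0.032,0],[0.0165,-0.032,0],[0.0165,-0.032,0],[0.0165,-0.032,0],[0.0165,-0.032,0],[0,0,0],[0,0,0]],"twist":[[0,0,0],[0,0,0],[0,0,0],[0,0,0],[0,0,0],[0,0,0],[0,0,0],[0,0,0],[0,0,0],[0,0,0],[0,0,0],[0,0,0],[0,0,0],[0,0,0],[0,0,0],[0,0,0],[0,0,0],[0,0,0]]}'
python3 st.py 644 222 163
```

```text
t: 2.77
ee_pos: [644.0, 220.2, 259.7]
orientation: [3.14, 0.053, -0.002]
ft_force: [0.4, -0.1, 0.6]
width: 0.7
grasp_force: 0.0
t 2.7667 tcp [644.  220.2 259.7] F [ 0.4 -0.1  0.6] yaw 0.034 z [-0.001 -0.001 -1.   ] w 0.7270315665609767 q [ 0.31  0.45  1.44 -0.    1.25  1.85]
tool delta [ 0.2 -1.9 96.7]
```

```bash
python3 -m creep '{"delta_pos":[[0,0,0.024],[0,0,0.024],[0,0,0.024],[0,0,0.024],[0,0,0],[0,0.01,0],[0,0.01,0],[0,0.01,0],[0,0.01,0],[0,0.01,0],[0,0.01,0],[0,0.01,0],[0,0,0],[0,0,0]],"twist":[[0,0,0],[0,0,0],[0,0,0],[0,0,0],[0,0,0],[0,0,0],[0,0,0],[0,0,0],[0,0,0],[0,0,0],[0,0,0],[0,0,0],[0,0,0],[0,0,0]]}'
python3 - <<'E'
from h import *
im,_=snap('top','pics/top1.png')
cv2.imwrite('pics/c2.png',cv2.convertScaleAbs(cv2.resize(im[140:310,150:380,::-1],None,fx=3.4,fy=3.4),alpha=1.6,beta=10))
E
```

```text
t: 3.93
ee_pos: [645.7, 149.5, 165.0]
orientation: [-3.141, -0.05, -0.0]
ft_force: [0.6, -0.1, 0.1]
width: 0.5
grasp_force: 0.0
```

View pics/c2.png

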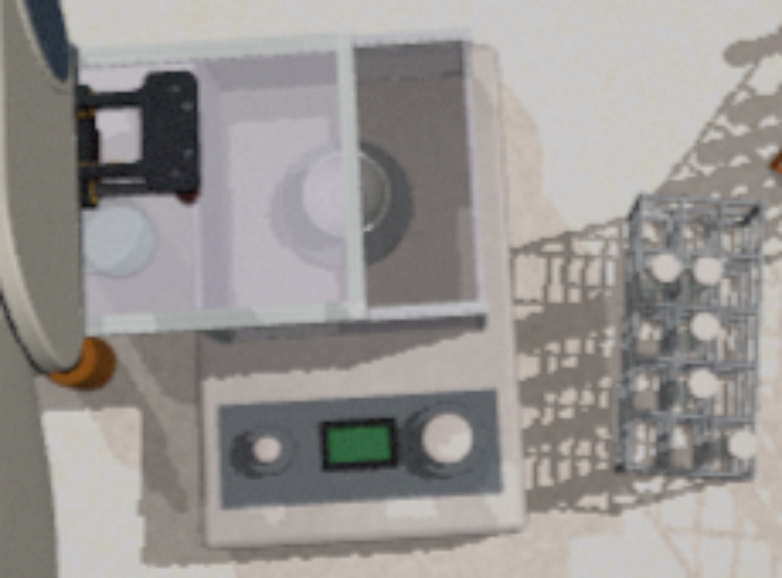

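The lid has not moved (its right edge is still at (350,180)), though the gripper's finger linkage now shows at (80–200, 70–200). I'll check the side view before going on.

```bash
python3 - <<'E'
from h import *
im,_=snap('side','pics/side1.png')
c=cv2.resize(im[80:260,180:380,::-1],None,fx=3.3,fy=3.3,interpolation=cv2.INTER_CUBIC)
cv2.imwrite('pics/c3.png',cv2.convertScaleAbs(c,alpha=1.6,beta=10))
for n in('top','side'):
    p=camera_params(n);E=np.linalg.inv(np.array(p['extrinsics']))
    for q in((645.7,149.5,165),(646,172,176),(646,149.5,245)):
        print(n,q,cv2.projectPoints(np.array([q]),cv2.Rodrigues(E[:3,:3])[0],E[:3,3],np.array(p['camera_matrix']),np.array([p['k1'],0,0,0.]))[0].ravel())
E
python3 st.py
```

```text
top (645.7, 149.5, 165) [178.18467587 195.28744471]
t 4.0333 tcp [645.6 150.4 164.9] F [0.5 0.5 0.8] yaw 0.0329 z [-0.  0. -1.] w 0.3870494163860688 q [0.21 0.52 1.57 0.   1.06 1.75]Traceback (most recent call last):
  File "<stdin>", line 8, in <module>
cv2.error: OpenCV(4.12.0) /io/opencv/modules/calib3d/src/calibration_base.cpp:1490: error: (-215:Assertion failed) npoints >= 0 && (depth == CV_32F || depth == CV_64F) in function 'projectPoints'
```

View pics/c3.png

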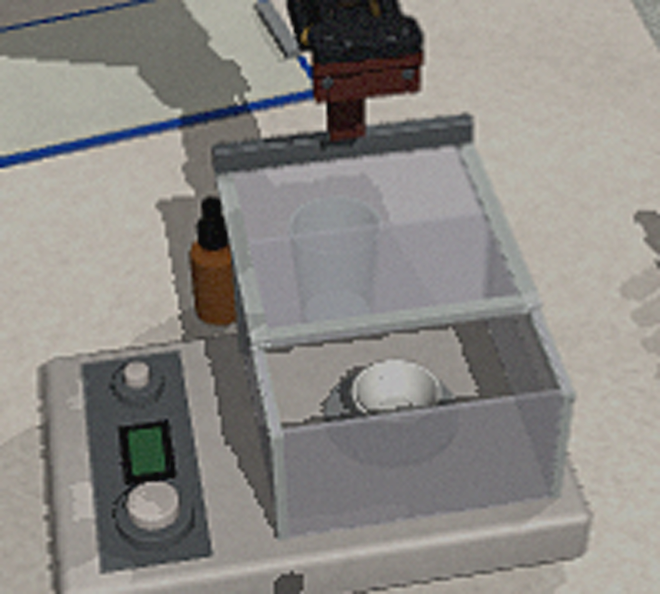

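```bash
python3 - <<'E'
from h import *
for f,n,pts in(('side1','side',[(345,125),(345,110),(345,100),(300,150),(410,140),(370,80),(345,145)]),):
    d=np.load(f'pics/{f}.npy')
    for x,y in pts:
        u,v=180+x/3.3,80+y/3.3
        m=d[int(round(v)),int(round(u))];o,r=ray(n,u,v);print(n,x,y,m,(o+r*m).round(1))
d=np.load('pics/top1.npy')
for x,y in [(170,130),(110,90),(110,190),(190,197)]:
    u,v=150+x/3.4,140+y/3.4
    m=d[int(round(v)),int(round(u))];o,r=ray('top',u,v);print('top',x,y,m,(o+r*m).round(1))
for z in(165,176): print(plane('side',284.5,121.5,z))
a=cv2.imread('pics/side0.png',0);b=cv2.imread('pics/side1.png',0)
print(cv2.phaseCorrelate(np.float32(a[165:180,262:335]),np.float32(b[165:180,262:335])))
E
```

```text
side 345 125 994.1251 [647.8 140.9 200.7]
side 345 110 986.1424 [648.  141.4 212.3]
side 345 100 894.6757 [637.7  68.8 268.7]
side 300 150 1026.707 [618.9 160.1 170.3]
side 410 140 1032.9886 [696.  159.4 170.1]
side 370 80 886.255 [652.9  68.2 281.6]
side 345 145 1030.4185 [650.5 161.2 170. ]
top 170 130 832.76917 [647.7  74.1 308.2]
top 110 90 991.81976 [710.  143.2 158.3]
top 110 190 850.9857 [620.2 110.9 286.6]
top 190 197 854.87036 [616.5  68.4 281.1]
[652.85829032 177.81277433 165.        ]
[650.62750252 162.19077873 176.        ]
((0.36835209494287824, 0.5174030732762436), 1.033776730855306)
```

```bash
python3 - <<'E'
from h import *
im=cv2.imread('pics/side1.png')
d=np.load('pics/side1.npy')
for v in range(104,130):
    print(v,[(o+r*d[v,u]).round(0).astype(int).tolist()+im[v,u].tolist() for u in(281,284,287) for o,r in[ray('side',u,v)]])
E
```

```text
104 [[631, 68, 285, 13, 18, 38], [637, 68, 284, 7, 13, 34], [643, 69, 283, 12, 15, 35]]
105 [[631, 69, 282, 7, 7, 25], [637, 72, 279, 7, 12, 31], [643, 69, 281, 13, 15, 34]]
106 [[631, 67, 281, 13, 17, 34], [637, 68, 279, 12, 17, 34], [643, 68, 279, 11, 11, 33]]
107 [[631, 70, 276, 13, 13, 34], [637, 69, 276, 13, 13, 33], [643, 71, 274, 9, 12, 31]]
108 [[631, 70, 274, 8, 14, 33], [637, 69, 274, 17, 17, 35], [643, 69, 273, 10, 10, 34]]
109 [[630, 68, 273, 15, 19, 37], [637, 69, 271, 10, 14, 33], [643, 71, 270, 9, 14, 32]]
110 [[630, 68, 271, 9, 15, 32], [637, 68, 270, 9, 15, 28], [653, 138, 223, 3, 9, 22]]
111 [[640, 141, 219, 0, 0, 3], [647, 141, 219, 7, 11, 15], [653, 138, 220, 10, 10, 16]]
112 [[640, 141, 217, 10, 10, 17], [647, 141, 216, 1, 1, 13], [653, 139, 217, 0, 3, 15]]
113 [[640, 138, 216, 4, 7, 15], [647, 142, 213, 0, 0, 12], [653, 139, 214, 9, 10, 19]]
114 [[640, 140, 212, 0, 0, 9], [647, 141, 211, 3, 6, 17], [653, 140, 211, 5, 6, 14]]
115 [[640, 142, 208, 6, 7, 16], [647, 144, 206, 6, 11, 18], [653, 140, 208, 0, 0, 7]]
116 [[640, 141, 207, 1, 8, 14], [646, 140, 207, 8, 7,
[... 517 characters left out ...]
, 142, 189, 15, 13, 19], [656, 160, 176, 14, 13, 10]]
123 [[642, 160, 175, 15, 12, 13], [649, 159, 174, 21, 18, 15], [656, 160, 173, 34, 33, 30]]
124 [[642, 160, 172, 33, 31, 31], [649, 162, 169, 32, 31, 30], [656, 160, 170, 43, 42, 39]]
125 [[643, 163, 167, 43, 42, 40], [649, 161, 167, 40, 38, 38], [657, 165, 164, 35, 36, 32]]
126 [[643, 164, 163, 39, 39, 35], [649, 163, 163, 39, 36, 35], [657, 164, 162, 35, 32, 29]]
127 [[642, 163, 161, 38, 36, 34], [650, 165, 159, 38, 40, 37], [656, 163, 160, 39, 38, 38]]
128 [[642, 159, 161, 61, 61, 62], [649, 164, 157, 84, 82, 85], [656, 160, 159, 84, 82, 84]]
129 [[642, 160, 158, 91, 89, 91], [649, 157, 159, 99, 98, 100], [656, 158, 158, 100, 98, 100]]
```

The depth readings put the real fingertip at z≈188, while the reported TCP z is 165. The tool therefore sits about 24 mm higher than reported, and it passed over the rib without touching it. I'll back off, go 25 mm lower and push again. That height is safe whichever figure is right.

```bash
python3 -m creep '{"delta_pos":[[0,-0.02,0],[0,-0.02,0],[0,-0.02,0],[0,-0.01,0],[0,0,0],[0,0,0.0125],[0,0,0.0125],[0,0,0],[0,0.01,0],[0,0.01,0],[0,0.01,0],[0,0.01,0],[0,0.01,0],[0,0.01,0],[0,0,0],[0,0,0]],"twist":[[0,0,0],[0,0,0],[0,0,0],[0,0,0],[0,0,0],[0,0,0],[0,0,0],[0,0,0],[0,0,0],[0,0,0],[0,0,0],[0,0,0],[0,0,0],[0,0,0],[0,0,0],[0,0,0]]}'
python3 - <<'E'
from h import *
snap('top','pics/top2.png');snap('side','pics/side2.png')
d=np.load('pics/side2.npy')
for u in(265,284,310):
    c=[(o+r*d[v,u]).round(0).astype(int).tolist() for v in range(112,136,2) for o,r in[ray('side',u,v)]];print(u,c)
im=cv2.imread('pics/side2.png')
c=cv2.resize(im[80:260,180:380],None,fx=3.3,fy=3.3,interpolation=cv2.INTER_CUBIC)
cv2.imwrite('pics/c4.png',cv2.convertScaleAbs(c,alpha=1.6,beta=10))
E
```

```text
t: 5.37
ee_pos: [645.4, 159.2, 140.1]
orientation: [3.141, 0.05, 0.0]
ft_force: [0.3, 0.2, 0.3]
width: 0.1
grasp_force: 0.0
265 [[635, 468, 3], [634, 459, 1], [633, 448, 2], [632, 442, -2], [630, 427, 2], [629, 413, 5], [628, 408, 1], [626, 394, 3], [604, 143, 177], [603, 137, 176], [602, 135, 172], [602, 135, 166]]
284 [[638, 82, 256], [638, 81, 252], [638, 77, 250], [648, 149, 195], [648, 152, 187], [648, 150, 183], [648, 151, 177], [646, 140, 180], [646, 140, 174], [646, 137, 171], [646, 137, 165], [646, 137, 159]]
310 [[769, 445, 2], [768, 437, 1], [765, 421, 5], [764, 415, 2], [761, 404, 2], [759, 393, 3], [706, 143, 176], [705, 138, 174], [705, 138, 169], [705, 138, 163], [706, 139, 157], [704, 128, 159]]
```

View pics/c4.png

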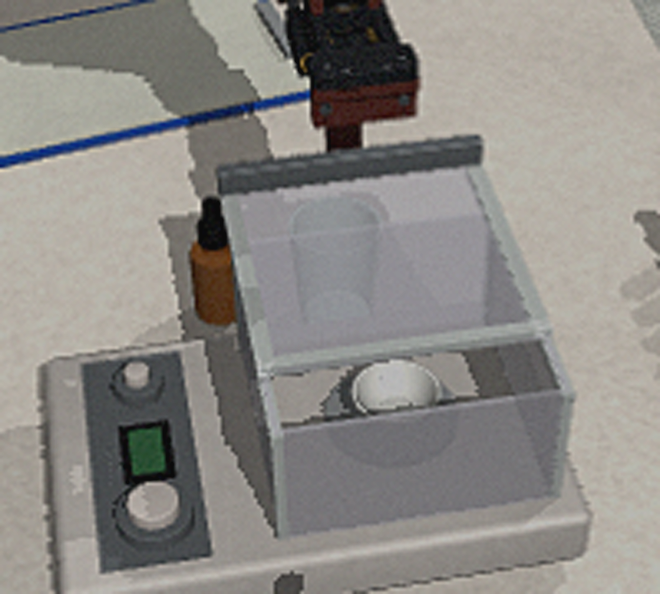

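The finger is now outside the rib at crop (345,140) and the lid has moved about 22 mm; nothing else has been disturbed. About 55 mm remain.

```bash
python3 -m creep '{"delta_pos":[[0,0.01,0],[0,0.01,0],[0,0.01,0],[0,0.01,0],[0,0.008,0],[0,0.003,0],[0,0.002,0],[0,0,0],[0,0,0]],"twist":[[0,0,0],[0,0,0],[0,0,0],[0,0,0],[0,0,0],[0,0,0],[0,0,0],[0,0,0],[0,0,0]]}'
python3 -m creep '{"delta_pos":[[0,0.002,0],[0,0.002,0],[0,0,0]],"twist":[[0,0,0],[0,0,0],[0,0,0]]}'
```

```text
t: 6.22
ee_pos: [646.6, 106.9, 139.7]
orientation: [3.141, 0.051, -0.002]
ft_force: [0.0, 0.6, 1.0]
width: 0.5
grasp_force: 0.0
t: 6.47
ee_pos: [646.7, 105.6, 139.7]
orientation: [-3.138, -0.052, 0.001]
ft_force: [-0.8, 8.7, -0.9]
width: 0.2
grasp_force: 5.0
```

```bash
python3 -m creep '{"delta_pos":[[0,0.002,0],[0,0,0],[0,0,0]],"twist":[[0,0,0],[0,0,0],[0,0,0]]}'
python3 -m creep '{"delta_pos":[[0,-0.01,0],[0,-0.02,0],[0,-0.02,0],[0,0,-0.03],[0,0,-0.03],[0,0,-0.03],[0,0,0],[0,0,0]],"twist":[[0,0,0],[0,0,0],[0,0,0],[0,0,0],[0,0,0],[0,0,0],[0,0,0],[0,0,0]]}'
python3 - <<'E'
from h import *
snap('side','pics/side3.png');snap('top','pics/top3.png')
im=cv2.imread('pics/side3.png')
c=cv2.resize(im[80:260,180:380],None,fx=3.3,fy=3.3,interpolation=cv2.INTER_CUBIC)
cv2.imwrite('pics/c5.png',cv2.convertScaleAbs(c,alpha=1.6,beta=10))
E
python3 st.py 490 -64 230
```

```text
t: 6.72
ee_pos: [646.7, 105.6, 139.7]
orientation: [-3.135, -0.052, 0.001]
ft_force: [-1.2, 17.1, -0.9]
width: 0.3
grasp_force: 8.6
t: 7.38
ee_pos: [646.6, 151.6, 232.0]
orientation: [-3.141, -0.052, -0.006]
ft_force: [-0.5, -0.1, -0.5]
width: 0.5
grasp_force: 0.0
t 7.4833 tcp [644.8 151.1 229. ] F [ 0.6 -0.4 -0.9] yaw 0.0331 z [-0.001 -0.001 -1.   ] w 0.4468393275518048 q [ 0.21  0.45  1.52 -0.    1.18  1.75]
tool delta [-161.9  209.8   -0.7]
```

View pics/c5.png

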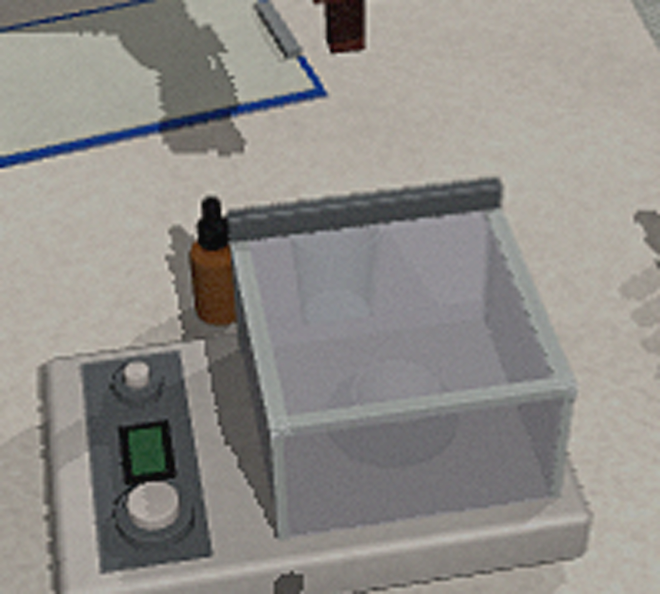

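The lid is shut: its near edge lies on the shield wall at (280–575, 385–430), and the dish, bottle and beaker have not moved. Next I'll go above the tare key.

```bash
python3 -m creep '{"delta_pos":[[-0.0165,0.021,0],[-0.0165,0.021,0],[-0.0165,0.021,0],[-0.0165,0.021,0],[-0.0165,0.021,0],[-0.0165,0.021,0],[-0.0165,0.021,0],[-0.0165,0.021,0],[-0.0165,0.021,0],[-0.0165,0.021,0],[0,0,0],[0,0,0],[0,0,0.03],[0,0,0.03],[0,0,0.03],[0,0,0.03],[0,0,0],[0,0,0]],"twist":[[0,0,0],[0,0,0],[0,0,0],[0,0,0],[0,0,0],[0,0,0],[0,0,0],[0,0,0],[0,0,0],[0,0,0],[0,0,0],[0,0,0],[0,0,0],[0,0,0],[0,0,0],[0,0,0],[0,0,0],[0,0,0]]}'
python3 - <<'E'
from h import *
snap('side','pics/side4.png')
im=cv2.imread('pics/side4.png')
c=cv2.resize(im[80:260,180:380],None,fx=3.3,fy=3.3,interpolation=cv2.INTER_CUBIC)
cv2.imwrite('pics/c6.png',cv2.convertScaleAbs(c,alpha=1.6,beta=10))
E
python3 st.py 490 -64 60
```

```text
t: 8.98
ee_pos: [486.5, -63.3, 108.4]
orientation: [-3.14, -0.053, 0.007]
ft_force: [-0.3, 0.3, 0.5]
width: 0.5
grasp_force: 0.0
t 9.0333 tcp [487.9 -63.6 109.9] F [-0.1 -0.3  0.2] yaw 0.0337 z [-0.001  0.    -1.   ] w 0.3582465169500627 q [-0.15  0.37  1.98  0.    0.79  1.38]
tool delta [ 2.1  0.5 49.9]
```

View pics/c6.png

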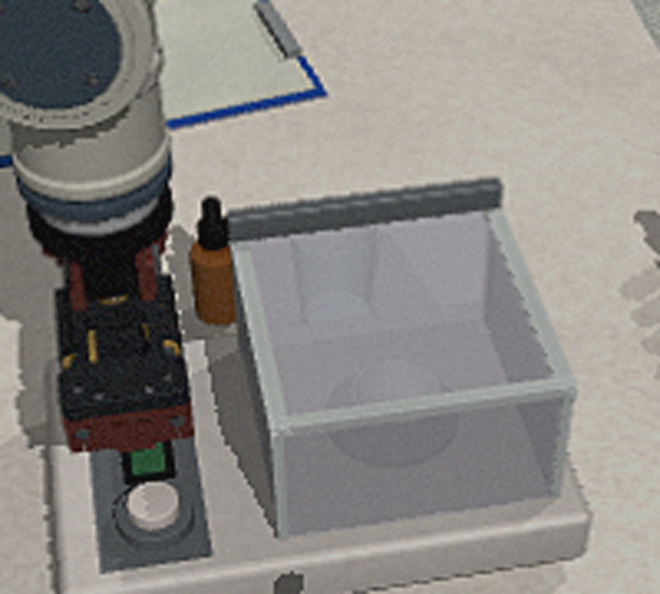

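The gripper body at (60–190, 280–450) hides the fingers. The tare key at (153,505) is still up, and the tool is above it. I'll descend, watching the force.

```bash
python3 -m creep '{"delta_pos":[[0.002,0,0.02],[0,0,0.015],[0,0,0.01],[0,0,0.003],[0,0,0],[0,0,0]],"twist":[[0,0,0],[0,0,0],[0,0,0],[0,0,0],[0,0,0],[0,0,0]]}'
python3 -m creep '{"delta_pos":[[0,0,0.002],[0,0,0.002],[0,0,0.002],[0,0,0],[0,0,0]],"twist":[[0,0,0],[0,0,0],[0,0,0],[0,0,0],[0,0,0]]}'
python3 -m creep '{"delta_pos":[[0,0,0.002],[0,0,0],[0,0,0]],"twist":[[0,0,0],[0,0,0],[0,0,0]]}'
```

```text
t: 9.53
ee_pos: [490.4, -64.1, 62.8]
orientation: [3.141, 0.052, 0.002]
ft_force: [-0.2, 0.4, -0.6]
width: 0.2
grasp_force: 0.0
t: 9.95
ee_pos: [489.5, -64.1, 55.9]
orientation: [-3.141, -0.052, 0.0]
ft_force: [0.4, 1.3, 0.4]
width: 0.5
grasp_force: 0.0
t: 10.2
ee_pos: [489.7, -64.1, 53.9]
orientation: [3.141, 0.052, 0.0]
ft_force: [0.1, -0.7, 1.2]
width: 0.3
grasp_force: 0.9
```

```bash
for i in 1 ; do python3 -m creep '{"delta_pos":[[0,0,0.002],[0,0,0],[0,0,0]],"twist":[[0,0,0],[0,0,0],[0,0,0]]}'; done
python3 -m creep '{"delta_pos":[[0,0,0.002],[0,0,0],[0,0,0]],"twist":[[0,0,0],[0,0,0],[0,0,0]]}'
python3 -m creep '{"delta_pos":[[0,0,0.0015],[0,0,0],[0,0,0]],"twist":[[0,0,0],[0,0,0],[0,0,0]]}'
```

```text
t: 10.45
ee_pos: [489.7, -64.1, 51.9]
orientation: [3.141, 0.052, 0.0]
ft_force: [0.1, -0.8, 2.4]
width: 0.3
grasp_force: 1.4
t: 10.7
ee_pos: [489.7, -64.1, 49.9]
orientation: [3.141, 0.052, 0.0]
ft_force: [0.2, 0.5, 4.1]
width: 0.2
grasp_force: 1.8
t: 10.95
ee_pos: [489.8, -64.1, 49.3]
orientation: [3.141, 0.052, 0.001]
ft_force: [-2.8, -0.6, 15.6]
width: 0.9
grasp_force: 7.7
```

Force rose along the spring curve and then hit the hard stop at 15.6 N, so the key is fully down. Now I'll release it and retreat.

```bash
python3 -m creep '{"delta_pos":[[0,0,-0.005],[0,0,-0.01],[0,0,-0.02],[0,0,-0.03],[0,0,-0.03],[0,0,-0.03],[0,0,-0.03],[-0.02,0.02,-0.02],[-0.02,0.03,0],[-0.02,0.03,0],[-0.02,0.03,0],[-0.02,0.03,0],[-0.02,0.03,0],[-0.02,0.03,0],[0,0,0],[0,0,0],[0,0,0]],"twist":[[0,0,0],[0,0,0],[0,0,0],[0,0,0],[0,0,0],[0,0,0],[0,0,0],[0,0,0],[0,0,0],[0,0,0],[0,0,0],[0,0,0],[0,0,0],[0,0,0],[0,0,0],[0,0,0],[0,0,0]]}'
python3 - <<'E'
from h import *
im,d=snap('top','pics/top5.png')
for n,q in dict(tare=(447,438),power=(266,448)).items():
    u,v=150+q[0]/3.4,140+q[1]/3.4
    m=np.median(d[int(v)-1:int(v)+2,int(u)-1:int(u)+2]);o,r=ray('top',u,v);print(n,(o+r*m).round(1))
c=cv2.resize(im[140:310,150:380,::-1],None,fx=3.4,fy=3.4,interpolation=cv2.INTER_CUBIC)
cv2.imwrite('pics/c7.png',cv2.convertScaleAbs(c,alpha=1.6,beta=10))
E
```

```text
t: 12.37
ee_pos: [356.0, -268.3, 223.4]
orientation: [-3.141, -0.05, 0.0]
ft_force: [0.7, 0.4, 0.9]
width: 0.5
grasp_force: 0.0
tare [489.8 -64.1  77.1]
power [485.5  55.9  76.2]
```

View pics/c7.png

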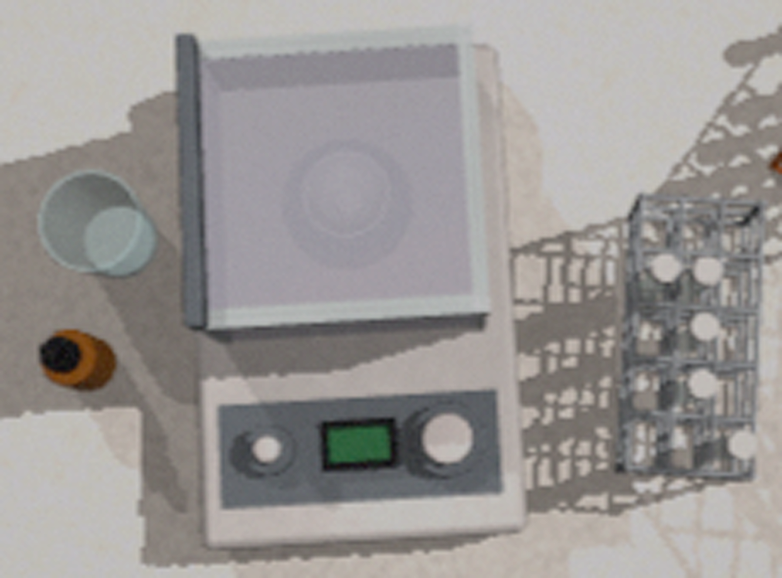

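The lid covers the shield, with the rib at (190,180). Both keys are up, at (447,438) and (266,448), and the beaker, bottle, rack and dish have not moved.

```bash
python3 -c "
from workcell import close_job
print(close_job())"
```

```text
the job is handed in; nothing more can be done
None
```

The lid is fully shut, the tare key was then pressed fully down and has come back up, nothing else was disturbed, and the job was handed in at about 12.4 s.

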